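# Re-spring the bread-stamp press at the market stall

### The job

Fit the stall's bread press with its return springs: thread every loose coil spring over a press rod, one to a rod (any rod), down until it sits on the bed, twisting it a little if the coils snag. Then swing the press head fully in over the springs, take the tamper by its handle and press squarely on the round boss until the plate bottoms out, hold it there for a second, let the plate rise and stand the tamper back on its cork mat. Leave the head swung in, do not ram the plate, and leave the jar and the red packet where they are.

Things in the scene. Friction and masses are not known exactly. Their poses are not given: they have to be found in the camera images.
- spring0_c (a point): centre (half-way up) of a loose steel compression coil spring standing upright on the table: 45 mm tall, outer diameter 32 mm, wire 4 mm, free bore 22 mm or a little more, 40 g, open coils with flat closed end coils; z is the coil axis, both ends alike. It squashes by up to 15 mm, at about 250 N/m. It can be pinched across its diameter by the sides. May be absent.
- spring1_c (a point): centre (half-way up) of a loose steel compression coil spring standing upright on the table: 45 mm tall, outer diameter 32 mm, wire 4 mm, free bore 22 mm or a little more, 40 g, open coils with flat closed end coils; z is the coil axis, both ends alike. It squashes by up to 15 mm, at about 250 N/m. It can be pinched across its diameter by the sides. May be absent.
- spring2_c (a point): centre (half-way up) of a loose steel compression coil spring standing upright on the table: 45 mm tall, outer diameter 32 mm, wire 4 mm, free bore 22 mm or a little more, 40 g, open coils with flat closed end coils; z is the coil axis, both ends alike. It squashes by up to 15 mm, at about 250 N/m. It can be pinched across its diameter by the sides. May be absent.
- spring3_c (a point): centre (half-way up) of a loose steel compression coil spring standing upright on the table: 45 mm tall, outer diameter 32 mm, wire 4 mm, free bore 22 mm or a little more, 40 g, open coils with flat closed end coils; z is the coil axis, both ends alike. It squashes by up to 15 mm, at about 250 N/m. It can be pinched across its diameter by the sides. May be absent.
- rod0 (a point): foot, on the bed's top face, of one of four identical upright steel rods of the press (18 mm diameter, 32 mm tall, small chamfer at the tip, fixed, z up along the rod), standing in a 70 mm square on the press's grey bed. The bed's top is 12 mm above the table. x is the bed's own x axis (pointing away from the robot, towards the pivot column); rod0 and rod1 are on the near side, rod0 and rod2 on the left (+y) side of the bed.
- rod1 (a point): foot, on the bed's top face, of one of four identical upright steel rods of the press (18 mm diameter, 32 mm tall, small chamfer at the tip, fixed, z up along the rod), standing in a 70 mm square on the press's grey bed. The bed's top is 12 mm above the table. x is the bed's own x axis (pointing away from the robot, towards the pivot column); rod0 and rod1 are on the near side, rod0 and rod2 on the left (+y) side of the bed.
- rod2 (a point): foot, on the bed's top face, of one of four identical upright steel rods of the press (18 mm diameter, 32 mm tall, small chamfer at the tip, fixed, z up along the rod), standing in a 70 mm square on the press's grey bed. The bed's top is 12 mm above the table. x is the bed's own x axis (pointing away from the robot, towards the pivot column); rod0 and rod1 are on the near side, rod0 and rod2 on the left (+y) side of the bed.
- rod3 (a point): foot, on the bed's top face, of one of four identical upright steel rods of the press (18 mm diameter, 32 mm tall, small chamfer at the tip, fixed, z up along the rod), standing in a 70 mm square on the press's grey bed. The bed's top is 12 mm above the table. x is the bed's own x axis (pointing away from the robot, towards the pivot column); rod0 and rod1 are on the near side, rod0 and rod2 on the left (+y) side of the bed.
- pivot (a point): on the vertical pivot axis of the swing-away press head, 84 mm above the table, 105 mm from the bed centre along the bed's x. The column is 28 mm across, the head's hub 38 mm, its highest point is 115 mm above the table (guide pins)
- head (a joint): angle of the press head about the pivot: 0 = swung fully in, plate squarely over the four rods (end stop); larger = swung out to the left (+y side), up to 2.2 rad. It rises clockwise seen from above. Stiff pivot: stays where it is left, about 0.5 N at the knob moves it
- knob (a point): centre of the round upright black knob (16 mm diameter, 40 mm tall, standing on the plate's top level) at the outer edge of the press plate, 172 mm from the pivot axis, 67 mm beyond the boss centre on the line from pivot to boss; hold it to swing the head round (it can turn between the fingers). Moves with the plate
- boss (a point): centre of the top face of the round dark steel boss (66 mm diameter, 3 mm high) in the middle of the square aluminium press plate (104 x 104 x 8 mm), 105 mm from the pivot axis. At rest it is 72 mm above the table, and the plate's underside 49 mm above the bed, 4 mm above seated springs. z up, x along the head away from the knob
- plate (a joint): how far the press plate is pushed down on its guides, in m: 0 = up at rest, 0.015 = bottomed out at its stop. It rises again by its own spring when let go; pushing it to the stop takes about 7 N plus 3 N for each fitted spring
- tamper_c (a point): centre (half-way up, 37.5 mm above its underside) of a hand tamper, 75 mm tall, 250 g: flat round steel foot 56 mm diameter and 12 mm thick, thin neck, then an upright wooden handle 32 mm in diameter from 30 to 75 mm above its underside; z up along the handle
- mat_top (a point): centre of the top face of the tamper's round cork mat, 100 mm diameter, 4 mm thick, fixed on the table
- jar: bystander: amber glass jar with white cap, 68 mm diameter, 100 mm tall, origin under its centre
- packet: bystander: red packet 90 x 140 x 55 mm, origin under its centre

How it is judged:
On the way, in this order (a step that is already met when the one before it is completed fails the run):
1. every spring is threaded on a rod, down on the bed (((horizontal distance between spring0_c and rod0 below 0.007 m and z of spring0_c in the frame of rod0 below 0.0265 m and angle between spring0_c's own z axis and vertical below 0.15 rad) or (horizontal distance between spring0_c and rod1 below 0.007 m and z of spring0_c in the frame of rod1 below 0.0265 m and angle between spring0_c's own z axis and vertical below 0.15 rad) or (horizontal distance between spring0_c and rod2 below 0.007 m and z of spring0_c in the frame of rod2 below 0.0265 m and angle between spring0_c's own z axis and vertical below 0.15 rad) or (horizontal distance between spring0_c and rod3 below 0.007 m and z of spring0_c in the frame of rod3 below 0.0265 m and angle between spring0_c's own z axis and vertical below 0.15 rad)) and ((horizontal distance between spring1_c and rod0 below 0.007 m and z of spring1_c in the frame of rod0 below 0.0265 m and angle between spring1_c's own z axis and vertical below 0.15 rad) or (horizontal distance between spring1_c and rod1 below 0.007 m and z of spring1_c in the frame of rod1 below 0.0265 m and angle between spring1_c's own z axis and vertical below 0.15 rad) or (horizontal distance between spring1_c and rod2 below 0.007 m and z of spring1_c in the frame of rod2 below 0.0265 m and angle between spring1_c's own z axis and vertical below 0.15 rad) or (horizontal distance between spring1_c and rod3 below 0.007 m and z of spring1_c in the frame of rod3 below 0.0265 m and angle between spring1_c's own z axis and vertical below 0.15 rad)) and ((horizontal distance between spring2_c and rod0 below 0.007 m and z of spring2_c in the frame of rod0 below 0.0265 m and angle between spring2_c's own z axis and vertical below 0.15 rad) or (horizontal distance between spring2_c and rod1 below 0.007 m and z of spring2_c in the frame of rod1 below 0.0265 m and angle between spring2_c's own z axis and vertical below 0.15 rad) or (horizontal distance between spring2_c and rod2 below 0.007 m and z of spring2_c in the frame of rod2 below 0.0265 m and angle between spring2_c's own z axis and vertical below 0.15 rad) or (horizontal distance between spring2_c and rod3 below 0.007 m and z of spring2_c in the frame of rod3 below 0.0265 m and angle between spring2_c's own z axis and vertical below 0.15 rad)) and ((horizontal distance between spring3_c and rod0 below 0.007 m and z of spring3_c in the frame of rod0 below 0.0265 m and angle between spring3_c's own z axis and vertical below 0.15 rad) or (horizontal distance between spring3_c and rod1 below 0.007 m and z of spring3_c in the frame of rod1 below 0.0265 m and angle between spring3_c's own z axis and vertical below 0.15 rad) or (horizontal distance between spring3_c and rod2 below 0.007 m and z of spring3_c in the frame of rod2 below 0.0265 m and angle between spring3_c's own z axis and vertical below 0.15 rad) or (horizontal distance between spring3_c and rod3 below 0.007 m and z of spring3_c in the frame of rod3 below 0.0265 m and angle between spring3_c's own z axis and vertical below 0.15 rad))), for 0.2 s.
2. the head is swung fully in, with the springs still on their rods (all of step 1 and value of joint head below 0.06 rad), for 0.2 s.
3. the plate is bottomed out (13.5 of 15 mm or more) by the upright tamper, centred on the boss (value of joint head below 0.06 rad and value of joint plate above 0.0135 m and contact force between tamper and plate above 3 N and angle between tamper_c's own z axis and vertical below 0.12 rad and horizontal distance between tamper_c and boss below 0.015 m), for 0.5 s.
At the end, for the whole second after the job is handed in: every spring stands on a rod (within 7 mm of its axis, within 4 mm of the bed, within 0.15 rad of upright); head within 0.06 rad of fully in; plate up again (within 3 mm); tamper standing upright (0.1 rad) on its mat within 25 mm of the mat's centre, let go and at rest (all of step 2 and value of joint plate below 0.003 m and horizontal distance between tamper_c and mat_top below 0.025 m and angle between tamper_c's own z axis and vertical below 0.1 rad and z of tamper_c in the frame of mat_top below 0.041 m and linear speed of tamper below 0.02 m/s); the robot touches nothing.
It fails at once if the jar or the packet is shoved more than 3 cm (distance of any of jar, packet from where it was at the start of the episode above 0.03 m).
It fails at once if the tamper is rammed onto the plate (over 60 N) (contact force between tamper and plate above 60 N).
Of spring0, spring1, spring2, spring3 only 2 to 4 are there at a start; the rules pass over those that are not, and their reading is None.
At some moment in a run one of spring0, spring1, spring2, spring3, tamper may be knocked a few centimetres aside while the robot is not near it.
It also fails if it takes over 210 s, if anything falls off the work surface, if the arm or the gripper's body presses on something with over 40 N, if the wrist force passes 120 N, or if a joint passes its speed limit or range.

### The arm

A 7-joint arm with a two-finger parallel gripper is mounted at the origin on the work surface. World frame = base frame: x ahead of the robot, y to its left, z up, the work surface at z = 0. Lengths are in m, angles in rad, forces in N, time in s.
With the tool pointing down it reaches from about 0.4 to 0.85 m from the base axis. Payload 10.4 kg.
Tool frame: the origin (TCP) lies at the very end of the fingers, on their centre line; the grasp point (between the pads) lies 19 mm behind it (manip.grip_point_offset is the distance from the TCP to the grasp point, in m); z points along the fingers, y is the line along which they close (so a half turn about z gives the same grasp; the last joint's range is limited). The gripper opens to 85 mm and grips with 20 to 120 N. Pads are 22 mm wide; open, the fingers measure 114 mm over their backs; the gripper's body (76 mm by 85 mm) begins 54 mm behind the grasp point. The pads swing forward as they close: fully open they stand 13 mm farther back than shut.
Start: joints at [1.266, 0.332, -0.065, 1.46, 0.022, 1.35, -0.088], TCP at [0.174, -0.6, 0.231] pointing down, gripper open.
Joint ranges: [-2.6, 2.6], [-0.5, 2.12], [-1.47, 1.34], [0.16, 2.42], [-1.27, 4.41], [0.06, 2.06], [-2.6, 2.6]. Speed limits (rad/s): [2.22, 2.22, 2.79, 2.79, 3.14, 3.14, 3.14].

### API

Orientations are given as a unit quaternion [x, y, z, w].
In Python, from workcell import manip gives the robot as it stands. The module is installed in compiled form; this text tells all that it offers.
- The arm moves only by the shell command python3 -m inch 'ROWS' [OPENING] [FORCE]. ROWS is JSON, a list of rows, each a list of 2 entries, a list of its own where there are three numbers: the shift along the tool's x, y, z each as a share of 0.08 m, from -1 to 1, then the turn, a rotation vector about the tool's x, y, z each as a share of 45 degrees, from -1 to 1. A call has exactly 10 rows; each row is the pose to reach, as a shift and turn from the pose commanded when the call began, along the tool's axes at that moment; what a row does not reach only later rows make up. A row lasts 1/10 s, in which the tool goes at most 50 mm and 8.59 degrees, less where a joint would pass 70% of its speed; a pose out of reach is approached as far as the arm can. A call with a number of a shift or a turn outside -1 to 1 is refused whole. A call with a gripper value outside its range is refused whole. OPENING is the opening, from 0 (shut) to 1 (fully open), set as the call begins (- or left out, the last holds). The fingers move at their own pace and stop on an object; FORCE is the grip in N (left out, the last holds). Time passes only in rows, so rows that repeat a pose let the fingers close, or fill a call up. It gives the time, the measured TCP pose, the force, the opening and the grip force at its end, in the units of the state.
- manip.get_obs(): the state, without advancing time (a new reading comes with each control period).
- manip.camera(name): name is "scene" or "side" or "wrist"; returns the picture (400x640x3 uint8, red, green, blue); there is no depth.
- manip.camera_params(name): a dict with "fov_y" (degrees; the focal length in pixels is half the picture's height over the tangent of half this angle, whatever the lens; pixels are square), "cx", "cy" (the principal point, pixels), "k1" (the pictures are not rectified: a ray, as slopes to the right and down, at radius r is drawn at 1 + k1 r^2 times it, then the intrinsics apply), "camera_from_world" (4x4, takes a point from world to camera coordinates); the wrist camera has in their place "T_tool_cam" (4x4, takes a point from camera to tool coordinates, whose origin is the TCP and whose axes are the flange's). Camera axes: x right, y up, looking along -z (the intrinsics and any distortion apply to the point x, -y, -z); pixel columns grow to the right and rows downward; lengths in m; the calibration is good to about 2 mm. A picture is of the moment at which its call begins: read the wrist's pose just before it. camera_params takes no time and is no camera call.
- manip.hand_in(): hands the job in; it is judged then, once.
The state is a dict: "clock": time; "joint_pos": joint angles; "joint_velocities": joint speeds; "tau": joint torques, N m; "position": TCP position; "ee_rot": TCP orientation; "ft_force": force on the tool from outside, world axes, zero at the start; "torque": the same for the moment, N m; "grip_width": opening from 0.0 (shut) to 1.0 (fully open); "grasp_force": force on a finger pad.
Only numpy, scipy, OpenCV 4.12 (cv2) and the standard library are available. Lean on these libraries where they do the work, as an engineer would, in place of code of your own. Each camera call takes 0.05 s, during which the arm holds its last target. There are 200 camera calls.

## Working session

There is one attempt and no reset: what is moved stays moved. The work goes in short steps, Python scripts to look and compute and a shell command to move; the robot and the scene stay as the last step left them, time stands still between calls to the robot, and variables do not carry over. Pictures are saved under pics/ and viewed, at most 16 in all, crops included, and the job is handed in when it is done.

```bash
mkdir -p pics; cat > h.py <<'E'
import numpy as np, cv2, sys
from scipy.spatial.transform import Rotation as R
from workcell import manip
def look(name,fn):
    o=manip.get_obs(); im=manip.camera(name); cv2.imwrite('pics/'+fn+'.png',im[:,:,::-1]); 
    np.savez('pics/'+fn+'.npz',p=o['position'],q=o['ee_rot'],name=name); return o
def cam(fn):
    d=np.load('pics/'+fn+'.npz'); n=str(d['name']); c=manip.camera_params(n)
    f=200/np.tan(np.radians(c['fov_y'])/2)
    if 'T_tool_cam' in c:
        T=np.eye(4); T[:3,:3]=R.from_quat(d['q']).as_matrix(); T[:3,3]=d['p']; W=T@np.array(c['T_tool_cam'])
    else: W=np.linalg.inv(np.array(c['camera_from_world']))
    return W,f,c['cx'],c['cy'],c['k1']
def ray(fn,u,v):
    W,f,cx,cy,k=cam(fn); a=np.array([(u-cx)/f,(v-cy)/f]); s=a.copy()
    for _ in range(30): s=a/(1+k*(s@s))
    d=W[:3,:3]@np.array([s[0],-s[1],-1]); return W[:3,3],d/np.linalg.norm(d)
def atz(fn,u,v,z):
    o,d=ray(fn,u,v); return o+d*(z-o[2])/d[2]
def tri(*obs):
    A=np.zeros((3,3)); b=np.zeros(3); rs=[ray(*x) for x in obs]
    for o,d in rs: P=np.eye(3)-np.outer(d,d); A+=P; b+=P@o
    x=np.linalg.solve(A,b); return x,[np.linalg.norm((np.eye(3)-np.outer(d,d))@(x-o)) for o,d in rs]
def proj(fn,p):
    W,f,cx,cy,k=cam(fn); c=np.linalg.inv(W)@np.append(p,1); s=np.array([c[0],-c[1]])/-c[2]; s=s*(1+k*(s@s)); return s*f+[cx,cy]
def totool(p):
    o=manip.get_obs(); return R.from_quat(o['ee_rot']).as_matrix().T@(np.array(p)-o['position'])/0.08
E
python3 - <<'E'
from h import *
np.set_printoptions(precision=4,suppress=True)
o=look('scene','scene0'); look('side','side0'); print(o); print(manip.grip_point_offset)
for n in('scene','side','wrist'): print(manip.camera_params(n))
E
```

```text
{'clock': 0.0, 'joint_pos': array([ 1.2664,  0.3328, -0.0647,  1.4609,  0.0216,  1.3499, -0.0885]), 'joint_velocities': array([-0.0018,  0.001 , -0.0012, -0.0005,  0.0004, -0.0003, -0.0015]), 'tau': array([ -0.0002, -62.5445,   0.0486, -39.1607,   0.0161,   0.01  ,
         0.    ]), 'position': array([ 0.1737, -0.6   ,  0.2305]), 'ee_rot': array([ 0.9901,  0.1404, -0.0001, -0.0007]), 'ft_force': array([-0.5116, -0.3627,  0.2524]), 'torque': array([ 0.0221, -0.0396,  0.0151]), 'grasp_force': 0.0, 'grip_width': 1.0022092968366707}
0.0187
{'fov_y': 44.260240763050305, 'cx': 319.7430119775419, 'cy': 192.61962678339714, 'k1': -0.10494701253355308, 'camera_from_world': array([[ 0.7909,  0.6118,  0.0113, -0.4565],
       [-0.4786,  0.607 ,  0.6344,  0.2219],
       [ 0.3812, -0.5072,  0.773 , -1.3765],
       [ 0.    ,  0.    ,  0.    ,  1.    ]])}
{'fov_y': 56.21230637396509, 'cx': 325.9253268390068, 'cy': 195.64881011822993, 'k1': -0.04127093391826509, 'camera_from_world': array([[ 0.9431, -0.3324, -0.0034, -0.5455],
       [ 0.2644,  0.7439,  0.6137, -0.2053],
       [-0.2015, -0.5797,  0.7895, -1.0209],
       [ 0.    ,  0.    ,  0.    ,  1.    ]])}
{'fov_y': 66.43599821513457, 'cx': 321.0724584960311, 'cy': 198.84210801611104, 'k1': -0.05461329988339747, 'T_tool_cam': array([[ 0.0008,  0.9644,  0.2646,  0.0667],
       [ 1.    , -0.0008, -0.0001, -0.0003],
       [ 0.0002,  0.2646, -0.9644, -0.1424],
       [ 0.    ,  0.    ,  0.    ,  1.    ]])}
```

View pics/scene0.png

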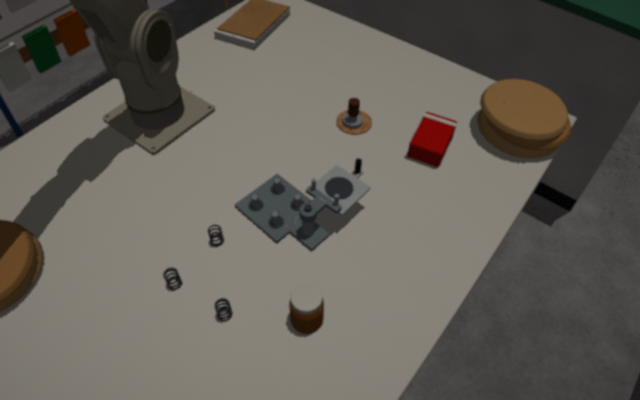

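View pics/side0.png

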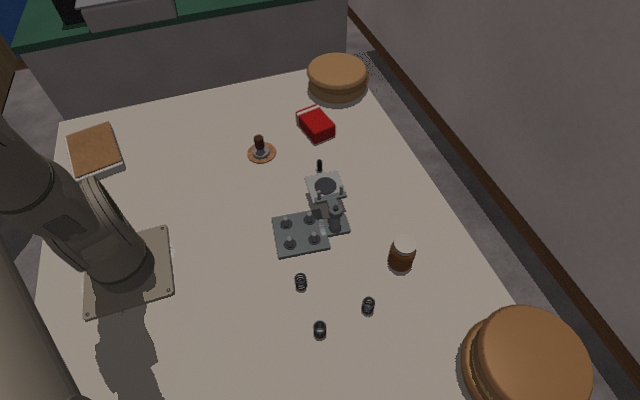

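Scene shows three springs at about (216,235), (173,279), (223,309), with rod tips at (277,183), (256,198), (298,197), (276,216), the tamper at (353,105) and the knob at (358,165). The side view shows springs at (301,282), (320,329), (368,306), the tamper at (259,143) and the knob at (320,166).

```bash
python3 - <<'E'
from h import *
np.set_printoptions(precision=3,suppress=True)
P={'sA':((216,235),(301,282)),'sB':((173,279),(320,329)),'sC':((223,309),(368,306)),
'r_a':((277,180),(286,218)),'r_b':((256,196),(290,239)),'r_c':((298,197),(310,214)),'r_d':((276,212),(314,234)),
'tampertop':((354,100),(259,138)),'knobtop':((358,160),(320,162)),'boss':((339,188),(325,186)),'mat':((354,123),(262,153)),'jar':((307,295),(404,243)),'hub':((308,209),(336,207)),'packet':((437,124),(312,117))}
for k,(a,b) in P.items():
    x,e=tri(('scene0',*a),('side0',*b)); print(k,x,np.round(e,4))
E
```

```text
sA [ 0.438 -0.2    0.022] [0.001 0.001]
sB [ 0.446 -0.334  0.021] [0.001 0.001]
sC [ 0.578 -0.319  0.022] [0.001 0.001]
r_a [ 0.454 -0.008  0.046] [0.001 0.001]
r_b [ 0.446 -0.075  0.042] [0.003 0.003]
r_c [ 0.524 -0.015  0.042] [0.001 0.001]
r_d [ 0.513 -0.082  0.043] [0.003 0.003]
tampertop [0.453 0.306 0.082] [0.003 0.003]
knobtop [0.598 0.111 0.109] [0.002 0.002]
boss [0.593 0.05  0.066] [0. 0.]
mat [ 0.454  0.315 -0.002] [0. 0.]
jar [ 0.715 -0.219  0.095] [0.001 0.001]
hub [ 0.589 -0.057  0.096] [0.002 0.002]
packet [0.661 0.39  0.049] [0.008 0.008]
```

```bash
python3 -m inch '[[[0.2,-0.1,0],[0,0,0.1]],[[0.4,-0.2,0],[0,0,0.2]],[[0.6,-0.3,0],[0,0,0.3]],[[0.8,-0.4,0],[0,0,0.358]],[[1,-0.5,0],[0,0,0.358]],[[1,-0.5,0],[0,0,0.358]],[[1,-0.5,0],[0,0,0.358]],[[1,-0.5,0],[0,0,0.358]],[[1,-0.5,0],[0,0,0.358]],[[1,-0.5,0],[0,0,0.358]]]' 1 30
python3 - <<'E'
from h import *
print(R.from_quat(manip.get_obs()['ee_rot']).as_matrix().round(3), totool([0.446,-0.334,0.13]))
E
```

```text
clock: 1.1
position: [0.2389, -0.5401, 0.2312]
ee_rot: [1.0, -0.0, -0.0, -0.0]
ft_force: [-0.6, -0.6, 0.5]
grip_width: 0.996
grasp_force: 0.0
[[ 1. -0. -0.]
 [-0. -1.  0.]
 [-0. -0. -1.]] [ 2.58815645 -2.57733699  1.26462263]
```

```bash
for i in 1 2 3; do python3 -m inch '[[[0.17,-0.17,0.06],[0,0,0]],[[0.34,-0.34,0.12],[0,0,0]],[[0.52,-0.52,0.18],[0,0,0]],[[0.69,-0.69,0.24],[0,0,0]],[[0.86,-0.86,0.3],[0,0,0]],[[0.86,-0.86,0.33],[0,0,0]],[[0.86,-0.86,0.35],[0,0,0]],[[0.86,-0.86,0.35],[0,0,0]],[[0.86,-0.86,0.35],[0,0,0]],[[0.86,-0.86,0.35],[0,0,0]]]' | grep -E 'clock|pos'; done
python3 - <<'E'
from h import *
look('wrist','w1')
for p in ([.446,-.334,.045],[.438,-.2,.045],[.578,-.319,.045]): print(proj('w1',p))
E
```

```text
clock: 2.1
position: [0.3078, -0.4714, 0.2035]
clock: 3.1
position: [0.3766, -0.4027, 0.1756]
clock: 4.1
position: [0.4454, -0.3339, 0.1476]
[321.41222933 197.45803129]
[163.84489687 206.51378676]
[300.96891865  22.97296123]
```

View pics/w1.png

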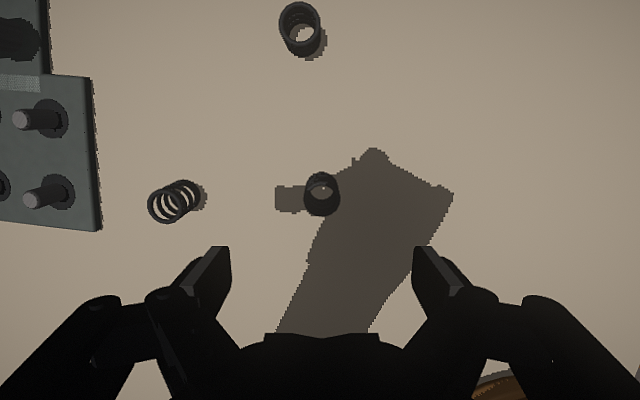

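```bash
python3 - <<'E'
from h import *
im=cv2.imread('pics/w1.png'); im=np.clip(im.astype(float)*1.8+10,0,255).astype('uint8')
g=lambda u,v:cv2.resize(im[max(v-35,0):max(v-35,0)+70,max(u-50,0):max(u-50,0)+100],None,fx=4,fy=4)
cv2.imwrite('pics/w1z.png',np.vstack([np.hstack([g(322,190),g(172,200)]),np.hstack([g(300,35),g(40,160)])]))
E
```

```text
(no output)
```

View pics/w1z.png

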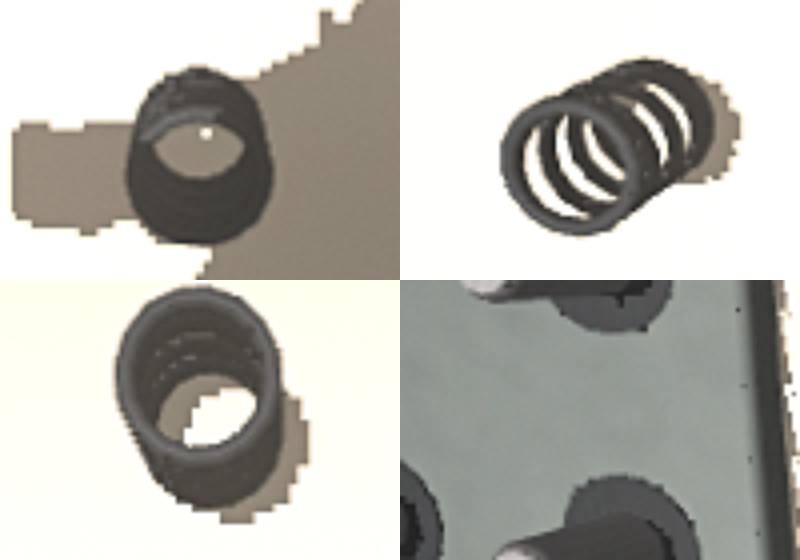

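```bash
python3 - <<'E'
from h import *
for u,v in ((322,198),(164.5,206),(299,24)): print(atz('w1',u,v,.044).round(4))
for u,v in ((22,119),(33,199),(30,195)): print('rod',atz('w1',u,v,.044).round(4))
E
python3 -m inch '[[[0,0,0.2],[0,0,0]],[[0,0,0.4],[0,0,0]],[[0,0,0.6],[0,0,0]],[[0,0,0.8],[0,0,0]],[[0,0,1],[0,0,0]],[[0,0,1],[0,0,0]],[[0,0,1],[0,0,0]],[[0,0,1],[0,0,0]],[[0,0,1],[0,0,0]],[[0,0,1],[0,0,0]]]' 0.7 | grep -E 'clock|pos|for'
python3 -m inch '[[[0,0,0.1],[0,0,0]],[[0,0,0.2],[0,0,0]],[[0,0,0.3],[0,0,0]],[[0,0,0.4],[0,0,0]],[[0,0,0.5],[0,0,0]],[[0,0,0.6],[0,0,0]],[[0,0,0.68],[0,0,0]],[[0,0,0.68],[0,0,0]],[[0,0,0.68],[0,0,0]],[[0,0,0.68],[0,0,0]]]' | grep -E 'clock|pos|for'
```

```text
[ 0.4453 -0.3345  0.044 ]
[ 0.4382 -0.2001  0.044 ]
[ 0.5776 -0.3175  0.044 ]
rod [ 0.5131 -0.0858  0.044 ]
rod [ 0.4443 -0.0792  0.044 ]
rod [ 0.448  -0.0772  0.044 ]
clock: 5.15
position: [0.4461, -0.3334, 0.068]
ft_force: [-0.5, 0.7, 0.1]
grasp_force: 0.0
clock: 6.15
position: [0.4461, -0.3334, 0.0133]
ft_force: [0.4, -0.2, 0.7]
grasp_force: 0.0
```

```bash
python3 -m inch '[[[0,0,0],[0,0,0]],[[0,0,0],[0,0,0]],[[0,0,0],[0,0,0]],[[0,0,0],[0,0,0]],[[0,0,0],[0,0,0]],[[0,0,0],[0,0,0]],[[0,0,0],[0,0,0]],[[0,0,0],[0,0,0]],[[0,0,0],[0,0,0]],[[0,0,0],[0,0,0]]]' 0 25 | grep -E 'clock|pos|for|grip'
python3 -m inch '[[[0,0,-0.2],[0,0,0]],[[0,0,-0.4],[0,0,0]],[[0,0,-0.6],[0,0,0]],[[0,0,-0.8],[0,0,0]],[[0.1,-0.2,-1],[0,0,0]],[[0.2,-0.4,-1],[0,0,0]],[[0.3,-0.6,-1],[0,0,0]],[[0.4,-0.8,-1],[0,0,0]],[[0.4,-1,-1],[0,0,0]],[[0.4,-1,-1],[0,0,0]]]' | grep -E 'clock|pos|for|grip'
for i in 1 ; do python3 -m inch '[[[0.1,-0.2,0],[0,0,0]],[[0.2,-0.4,0],[0,0,0]],[[0.3,-0.6,0],[0,0,0]],[[0.4,-0.8,0],[0,0,0]],[[0.4,-1,0],[0,0,0]],[[0.4,-1,0],[0,0,0]],[[0.4,-1,0],[0,0,0]],[[0.4,-1,0],[0,0,0]],[[0.4,-1,0],[0,0,0]],[[0.4,-1,0],[0,0,0]]]' | grep -E 'clock|pos|for|grip'; done
python3 - <<'E'
from h import *
look('wrist','w2'); print(totool([.5131,-.085,.023]))
for p in ([.5131,-.0858,.044],[.444,-.0785,.044],[.454,-.008,.044],[.524,-.015,.044]): print(proj('w2',p))
E
```

```text
clock: 7.15
position: [0.4458, -0.3332, 0.0129]
ft_force: [-0.5, -1.6, 0.8]
grip_width: 0.353
grasp_force: 24.7
clock: 8.15
position: [0.4782, -0.2498, 0.0929]
ft_force: [-0.5, 0.2, -0.0]
grip_width: 0.357
grasp_force: 24.8
clock: 9.15
position: [0.5095, -0.1738, 0.0929]
ft_force: [-0.2, -0.0, -0.5]
grip_width: 0.359
grasp_force: 24.9
[ 0.04382595 -1.10812047  0.87350308]
[189.10056853 214.05352031]
[190.86739949 303.83109291]
[ 96.40139358 289.80962456]
[ 85.29350115 198.23044851]
```

View pics/w2.png

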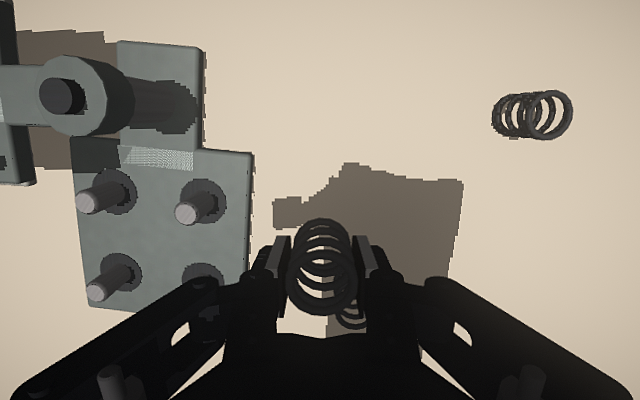

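```bash
python3 - <<'E'
from h import *
im=cv2.imread('pics/w2.png'); im=np.clip(im.astype(float)*1.8+10,0,255).astype('uint8')
cv2.imwrite('pics/w2z.png',np.hstack([cv2.resize(im[150:310,60:160],None,fx=3.5,fy=3.5),cv2.resize(im[150:310,150:215],None,fx=3.5,fy=3.5),cv2.resize(im[210:370,280:365],None,fx=2.5,fy=3.5)]))
p=np.load('pics/w2.npz')['p']
for u,v in ((186,216),(88,204),(97,291)): print('rod',atz('w2',u,v,.044).round(4), 'w1' )
print(proj('w2',p+[0,0,.0321]),proj('w2',p+[0,0,-.0129]),proj('w2',p+[0.005,0,.0321]))
E
```

```text
rod [ 0.5117 -0.0835  0.044 ] w1
rod [ 0.52   -0.0161  0.044 ] w1
rod [ 0.453  -0.0082  0.044 ] w1
[321.38059561 284.84312245] [321.33359183 241.05272173] [321.38820721 273.90056574]
```

View pics/w2z.png

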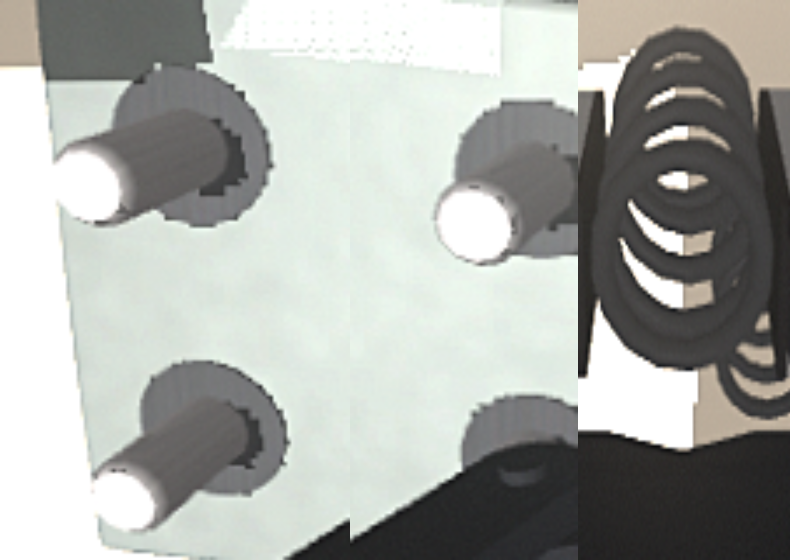

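```bash
python3 - <<'E'
from h import *
from scipy.optimize import least_squares
o={'d':('w2',187.1,214),'c':('w2',85.7,202.6),'a':('w2',96.3,292.3),'d1':('w1',22,119),'a2':('scene0',277,180)}
P={k:atz(*v,.044) for k,v in o.items()}; print({k:v.round(4) for k,v in P.items()})
loc={'a':(-.035,.035),'b':(-.035,-.035),'c':(.035,.035),'d':(.035,-.035)}
def at(q,k): c,s=np.cos(q[2]),np.sin(q[2]); x,y=loc[k]; return np.array([q[0]+c*x-s*y,q[1]+s*x+c*y])
r=least_squares(lambda q:np.concatenate([at(q,k)-P[k][:2] for k in 'acd']),[.48,-.045,-.1])
print(r.x,r.fun.round(4)); [print(k,at(r.x,k).round(4)) for k in 'abcd']
q=r.x; print('pivot',q[0]+.105*np.cos(q[2]),q[1]+.105*np.sin(q[2])); print(totool([*(at(q,'d')-[.0008,0]),.07]))
E
```

```text
{'d': array([ 0.5131, -0.0844,  0.044 ]), 'c': array([ 0.5209, -0.0146,  0.044 ]), 'a': array([ 0.4519, -0.0074,  0.044 ]), 'd1': array([ 0.5131, -0.0858,  0.044 ]), 'a2': array([ 0.4523, -0.0054,  0.044 ])}
[ 0.48243641 -0.04581703 -0.11059481] [-0.0004  0.0003  0.0001 -0.0002  0.0002 -0.    ]
a [ 0.4515 -0.0072]
b [ 0.4438 -0.0767]
c [ 0.5211 -0.0149]
d [ 0.5134 -0.0845]
pivot 0.5867949248885754 -0.057405832542172325
[ 0.03705754 -1.11468379  0.28600201]
```

```bash
python3 -m inch '[[[0,-0.2,0],[0,0,0]],[[0,-0.4,0],[0,0,0]],[[0,-0.6,0],[0,0,0]],[[0,-0.8,0],[0,0,0]],[[0,-0.95,0],[0,0,0]],[[0,-1,0],[0,0,0]],[[0,-1,0],[0,0,0]],[[0,-1,0],[0,0,0]],[[0,-1,0],[0,0,0]],[[0,-1,0],[0,0,0]]]' | grep -E 'clock|pos|for|grip'
python3 -m inch '[[[0.037,-0.115,0],[0,0,0]],[[0.037,-0.115,0.1],[0,0,0]],[[0.037,-0.115,0.2],[0,0,0]],[[0.037,-0.115,0.3],[0,0,0]],[[0.037,-0.115,0.4],[0,0,0]],[[0.037,-0.115,0.47],[0,0,0]],[[0.037,-0.115,0.5],[0,0,0]],[[0.037,-0.115,0.53],[0,0,0]],[[0.037,-0.115,0.56],[0,0,0]],[[0.037,-0.115,0.58],[0,0,0]]]' | grep -E 'clock|pos|for|grip'
python3 - <<'E'
from h import *
print(totool([.5126,-.0845,.0235]),manip.get_obs()['ft_force'])
E
```

```text
clock: 10.2
position: [0.5096, -0.0938, 0.0929]
ft_force: [-0.5, 0.1, -1.2]
grip_width: 0.356
grasp_force: 24.9
clock: 11.2
position: [0.5128, -0.084, 0.0465]
ft_force: [0.8, -0.9, 0.0]
grip_width: 0.356
grasp_force: 24.9
[-0.00203929  0.00653308  0.28775314] [ 0.78923735 -0.86136893  0.02701383]
```

```bash
python3 -m inch '[[[0,0.005,0.05],[0,0,0]],[[0,0.005,0.1],[0,0,0]],[[0,0.005,0.15],[0,0,0]],[[0,0.005,0.2],[0,0,0]],[[0,0.005,0.24],[0,0,0]],[[0,0.005,0.26],[0,0,0]],[[0,0.005,0.28],[0,0,0]],[[0,0.005,0.28],[0,0,0]],[[0,0.005,0.28],[0,0,0]],[[0,0.005,0.28],[0,0,0]]]' | grep -E 'clock|pos|for|grip'

```

```text
clock: 12.2
position: [0.5128, -0.0843, 0.0242]
ft_force: [1.7, 0.8, -0.5]
grip_width: 0.357
grasp_force: 25.0
```

```bash
python3 -m inch '[[[0,0,0],[0,0,0]],[[0,0,0],[0,0,0]],[[0,0,0],[0,0,0]],[[0,0,0],[0,0,0]],[[0,0,-0.1],[0,0,0]],[[0,0,-0.3],[0,0,0]],[[0,0,-0.5],[0,0,0]],[[0,0,-0.7],[0,0,0]],[[0,0,-0.9],[0,0,0]],[[0,0,-1],[0,0,0]]]' 0.55 | grep -E 'clock|pos|for|grip'
python3 -m inch '[[[-0.15,0.2,0],[0,0,0]],[[-0.3,0.4,0],[0,0,0]],[[-0.45,0.6,0],[0,0,0]],[[-0.6,0.8,0],[0,0,0]],[[-0.75,1,0],[0,0,0]],[[-0.9,1,0],[0,0,0]],[[-0.93,1,0],[0,0,0]],[[-0.93,1,0],[0,0,0]],[[-0.93,1,0],[0,0,0]],[[-0.93,1,0],[0,0,0]]]' 0.75 | grep -E 'clock|pos|for|grip'
python3 - <<'E'
from h import *
look('wrist','w3'); print(totool([.4382,-.2001,.013]),proj('w3',[.5134,-.0845,.057]),proj('w3',[.438,-.2,.045]))
E
```

```text
clock: 13.2
position: [0.5134, -0.0844, 0.106]
ft_force: [-0.2, -0.0, -0.6]
grip_width: 0.55
grasp_force: 0.0
clock: 14.2
position: [0.4388, -0.1637, 0.1042]
ft_force: [0.8, -0.6, -0.4]
grip_width: 0.749
grasp_force: 0.0
[-0.00777187  0.45361764  1.13899568] [189.99127348 102.38754315] [373.44147919 215.84931366]
```

View pics/w3.png

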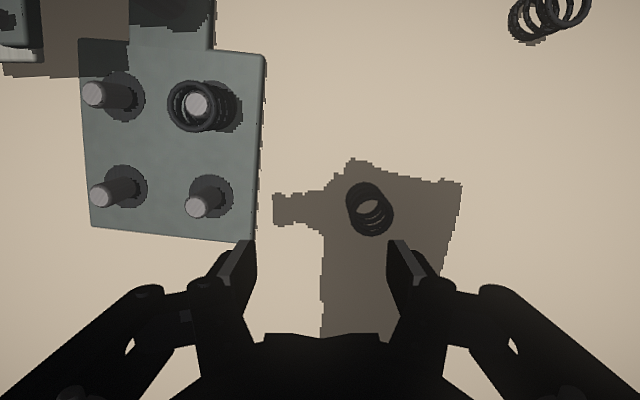

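Spring on rod3 is seated around its tip at (195,105). Spring A is at (371,211), where predicted. Next I grasp it.

```bash
python3 -m inch '[[[0,0.2,0],[0,0,0]],[[0,0.4,0],[0,0,0]],[[0,0.454,0.1],[0,0,0]],[[0,0.454,0.3],[0,0,0]],[[0,0.454,0.5],[0,0,0]],[[0,0.454,0.7],[0,0,0]],[[0,0.454,0.9],[0,0,0]],[[0,0.454,1],[0,0,0]],[[0,0.454,1],[0,0,0]],[[0,0.454,1],[0,0,0]]]' | grep -E 'clock|pos|for|grip'
python3 -m inch '[[[0,0,0.05],[0,0,0]],[[0,0,0.1],[0,0,0]],[[0,0,0.137],[0,0,0]],[[0,0,0.137],[0,0,0]],[[0,0,0.137],[0,0,0]],[[0,0,0.137],[0,0,0]],[[0,0,0.137],[0,0,0]],[[0,0,0.137],[0,0,0]],[[0,0,0.137],[0,0,0]],[[0,0,0.137],[0,0,0]]]' | grep -E 'clock|pos|for|grip'
python3 -m inch '[[[0,0,0],[0,0,0]],[[0,0,0],[0,0,0]],[[0,0,0],[0,0,0]],[[0,0,0],[0,0,0]],[[0,0,0],[0,0,0]],[[0,0,0],[0,0,0]],[[0,0,0],[0,0,0]],[[0,0,0],[0,0,0]],[[0,0,0],[0,0,0]],[[0,0,0],[0,0,0]]]' 0 25 | grep -E 'clock|pos|for|grip'
python3 -m inch '[[[0,0,-0.2],[0,0,0]],[[0,0,-0.4],[0,0,0]],[[0,0,-0.6],[0,0,0]],[[0,0,-0.8],[0,0,0]],[[0,-0.2,-1],[0,0,0]],[[0.0,-0.4,-1],[0,0,0]],[[0.0,-0.6,-1],[0,0,0]],[[0.0,-0.8,-1],[0,0,0]],[[0.0,-1,-1],[0,0,0]],[[0.0,-1,-1],[0,0,0]]]' | grep -E 'clock|pos|for|grip'
python3 - <<'E'
from h import *
look('wrist','w4'); p=np.load('pics/w4.npz')['p']
print(totool([.4438,-.0767,.07]),proj('w4',p+[0,0,.0321]), proj('w4',[.4438,-.0767,.044]))
im=cv2.imread('pics/w4.png'); im=np.clip(im.astype(float)*1.8+10,0,255).astype('uint8')
cv2.imwrite('pics/w4z.png',cv2.resize(im[190:350,180:380],None,fx=3,fy=3))
E
```

```text
clock: 15.25
position: [0.4385, -0.2007, 0.0244]
ft_force: [-0.2, 0.6, 0.1]
grip_width: 0.748
grasp_force: 0.0
clock: 16.25
position: [0.4383, -0.2007, 0.0132]
ft_force: [-0.6, -0.8, 0.3]
grip_width: 0.753
grasp_force: 0.0
clock: 17.25
position: [0.4383, -0.2007, 0.0132]
ft_force: [0.4, -0.2, 0.2]
grip_width: 0.359
grasp_force: 24.6
clock: 18.25
position: [0.4383, -0.1189, 0.0932]
ft_force: [-0.4, -0.4, -0.6]
grip_width: 0.36
grasp_force: 25.1
[ 0.06983425 -0.54460007  0.28990799] [321.34966434 284.83630333] [257.39559986 211.12391292]
```

View pics/w4z.png

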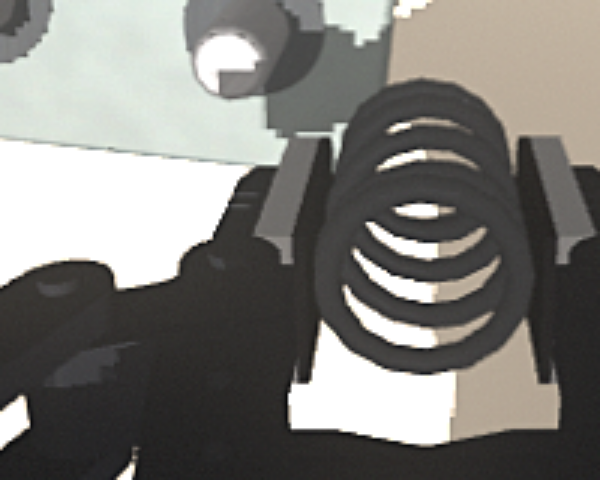

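```bash
python3 -m inch '[[[0.057,-0.2,0],[0,0,0]],[[0.057,-0.4,0],[0,0,0]],[[0.057,-0.54,0],[0,0,0]],[[0.057,-0.54,0.1],[0,0,0]],[[0.057,-0.54,0.2],[0,0,0]],[[0.057,-0.54,0.3],[0,0,0]],[[0.057,-0.54,0.4],[0,0,0]],[[0.057,-0.54,0.48],[0,0,0]],[[0.057,-0.54,0.54],[0,0,0]],[[0.057,-0.54,0.58],[0,0,0]]]' | grep -E 'clock|pos|for|grip'
python3 - <<'E'
from h import *
print(totool([.4428,-.0767,.024]),manip.get_obs()['ft_force'])
E
```

```text
clock: 19.3
position: [0.4428, -0.0774, 0.0463]
ft_force: [0.5, 1.6, 0.9]
grip_width: 0.36
grasp_force: 25.4
[-0.00041267 -0.008561    0.27892973] [0.46341643 1.58216797 0.89980233]
```

```bash
python3 -m inch '[[[0,-0.007,0.05],[0,0,0]],[[0,-0.007,0.1],[0,0,0]],[[0,-0.007,0.15],[0,0,0]],[[0,-0.007,0.2],[0,0,0]],[[0,-0.007,0.24],[0,0,0]],[[0,-0.007,0.26],[0,0,0]],[[0,-0.007,0.28],[0,0,0]],[[0,-0.007,0.28],[0,0,0]],[[0,-0.007,0.28],[0,0,0]],[[0,-0.007,0.28],[0,0,0]]]' | grep -E 'clock|pos|for|grip'
python3 -m inch '[[[0,0,0],[0,0,0]],[[0,0,0],[0,0,0]],[[0,0,0],[0,0,0]],[[0,0,0],[0,0,0]],[[0,0,-0.1],[0,0,0]],[[0,0,-0.3],[0,0,0]],[[0,0,-0.5],[0,0,0]],[[0,0,-0.7],[0,0,0]],[[0,0,-0.9],[0,0,0]],[[0,0,-1],[0,0,0]]]' 0.55 | grep -E 'clock|pos|for|grip'
for i in 1 2; do python3 -m inch '[[[0.15,0.2,0],[0,0,0]],[[0.3,0.4,0],[0,0,0]],[[0.45,0.6,0],[0,0,0]],[[0.6,0.8,0],[0,0,0]],[[0.7,1,0],[0,0,0]],[[0.84,1,0],[0,0,0]],[[0.84,1,0],[0,0,0]],[[0.84,1,0],[0,0,0]],[[0.84,1,0],[0,0,0]],[[0.84,1,0],[0,0,0]]]' 0.75 | grep -E 'clock|pos|for|grip'; done
python3 - <<'E'
from h import *
look('wrist','w5'); print(totool([.5776,-.3178,.013]),proj('w5',[.5776,-.3178,.045]))
E
```

```text
clock: 20.3
position: [0.4428, -0.077, 0.0245]
ft_force: [-0.5, -0.2, 0.2]
grip_width: 0.357
grasp_force: 25.4
clock: 21.3
position: [0.4435, -0.077, 0.1061]
ft_force: [0.3, 0.3, -0.6]
grip_width: 0.547
grasp_force: 0.0
clock: 22.3
position: [0.5098, -0.1564, 0.1044]
ft_force: [-0.4, 0.0, 0.7]
grip_width: 0.751
grasp_force: 0.0
clock: 23.3
position: [0.577, -0.2363, 0.1045]
ft_force: [1.0, -0.3, 0.2]
grip_width: 0.748
grasp_force: 0.0
[0.00527068 1.01673558 1.14451976] [437.66515054 213.75514056]
```

View pics/w5.png

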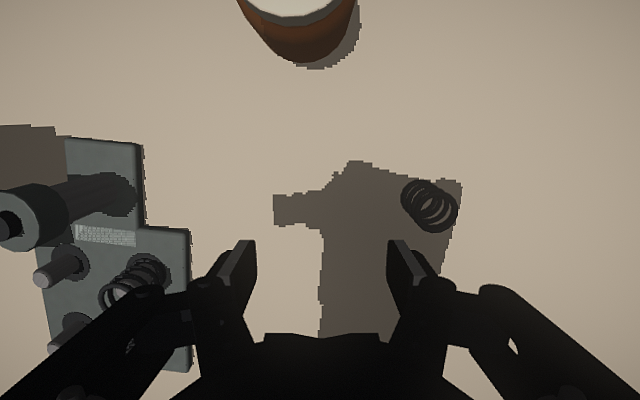

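Spring C is at (435,208), close to where predicted, so I go down on it.

```bash
python3 -m inch '[[[0.005,0.2,0],[0,0,0]],[[0.005,0.4,0],[0,0,0]],[[0.005,0.6,0],[0,0,0]],[[0.005,0.8,0],[0,0,0]],[[0.005,1,0],[0,0,0]],[[0.005,1,0.1],[0,0,0]],[[0.005,1,0.2],[0,0,0]],[[0.005,1,0.3],[0,0,0]],[[0.005,1,0.4],[0,0,0]],[[0.005,1,0.4],[0,0,0]]]' | grep -E 'clock|pos|for|grip'
python3 -m inch '[[[0,0.017,0.15],[0,0,0]],[[0,0.017,0.3],[0,0,0]],[[0,0.017,0.45],[0,0,0]],[[0,0.017,0.6],[0,0,0]],[[0,0.017,0.7],[0,0,0]],[[0,0.017,0.735],[0,0,0]],[[0,0.017,0.735],[0,0,0]],[[0,0.017,0.735],[0,0,0]],[[0,0.017,0.735],[0,0,0]],[[0,0.017,0.735],[0,0,0]]]' | grep -E 'clock|pos|for|grip'
python3 -m inch '[[[0,0,0],[0,0,0]],[[0,0,0],[0,0,0]],[[0,0,0],[0,0,0]],[[0,0,0],[0,0,0]],[[0,0,0],[0,0,0]],[[0,0,0],[0,0,0]],[[0,0,0],[0,0,0]],[[0,0,0],[0,0,0]],[[0,0,0],[0,0,0]],[[0,0,0],[0,0,0]]]' 0 25 | grep -E 'clock|pos|for|grip'

```

```text
clock: 24.35
position: [0.5771, -0.3157, 0.0706]
ft_force: [0.4, -0.2, -0.0]
grip_width: 0.75
grasp_force: 0.0
clock: 25.35
position: [0.578, -0.3184, 0.0141]
ft_force: [-0.1, 0.4, -0.3]
grip_width: 0.749
grasp_force: 0.0
clock: 26.35
position: [0.5778, -0.3183, 0.0136]
ft_force: [-0.4, -0.8, 0.8]
grip_width: 0.353
grasp_force: 24.6
```

```bash
python3 -m inch '[[[0,0,-0.2],[0,0,0]],[[0,0,-0.4],[0,0,0]],[[0,0,-0.6],[0,0,0]],[[0,0,-0.8],[0,0,0]],[[-0.1,-0.2,-1],[0,0,0]],[[-0.2,-0.4,-1],[0,0,0]],[[-0.3,-0.6,-1],[0,0,0]],[[-0.4,-0.8,-1],[0,0,0]],[[-0.5,-1,-1],[0,0,0]],[[-0.5,-1,-1],[0,0,0]]]' | grep -E 'clock|pos|grip'
for i in 1 2; do python3 -m inch '[[[-0.1,-0.2,0],[0,0,0]],[[-0.2,-0.4,0],[0,0,0]],[[-0.3,-0.6,0],[0,0,0]],[[-0.4,-0.8,0],[0,0,0]],[[-0.5,-1,0],[0,0,0]],[[-0.5,-1,0],[0,0,0]],[[-0.5,-1,0],[0,0,0]],[[-0.5,-1,0],[0,0,0]],[[-0.5,-1,0],[0,0,0]],[[-0.5,-1,0],[0,0,0]]]' | grep -E 'clock|pos|grip'; done
python3 - <<'E'
from h import *
look('wrist','w6'); p=np.load('pics/w6.npz')['p']
print(totool([.4505,-.0072,.07]),proj('w6',p+[0,0,.0315]), [proj('w6',q) for q in([.4515,-.0072,.044],[.4438,-.0767,.057],[.5134,-.0845,.057])])
im=cv2.imread('pics/w6.png'); im=np.clip(im.astype(float)*1.8+10,0,255).astype('uint8')
cv2.imwrite('pics/w6z.png',cv2.resize(im[140:350,180:400],None,fx=2.8,fy=2.8))
E
```

```text
clock: 27.35
position: [0.5376, -0.236, 0.095]
grip_width: 0.349
clock: 28.35
position: [0.4978, -0.1588, 0.0935]
grip_width: 0.348
clock: 29.35
position: [0.4577, -0.0787, 0.0935]
grip_width: 0.347
[-0.08919894 -0.89248151  0.29323469] [321.35848815 284.06736176] [array([215.26636085, 227.57576594]), array([318.21700866, 246.50847345]), array([331.55348442, 134.88159679])]
```

View pics/w6z.png

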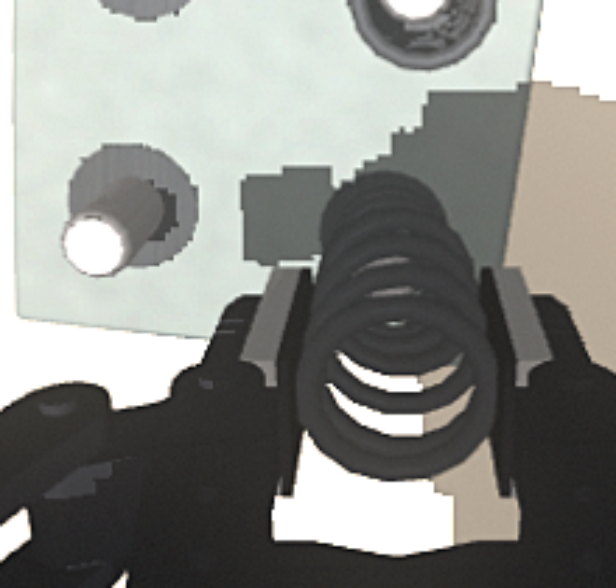

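```bash
python3 -m inch '[[[-0.1,-0.2,0],[0,0,0]],[[-0.1,-0.4,0],[0,0,0]],[[-0.1,-0.6,0],[0,0,0]],[[-0.104,-0.8,0],[0,0,0]],[[-0.104,-0.897,0],[0,0,0]],[[-0.104,-0.897,0.1],[0,0,0]],[[-0.104,-0.897,0.2],[0,0,0]],[[-0.104,-0.897,0.3],[0,0,0]],[[-0.104,-0.897,0.4],[0,0,0]],[[-0.104,-0.897,0.4],[0,0,0]]]' | grep -E 'clock|pos|for|grip'
python3 -m inch '[[[0,0,0.03],[0,0,0]],[[0,0,0.06],[0,0,0]],[[0,0,0.09],[0,0,0]],[[0,0,0.12],[0,0,0]],[[0,0,0.15],[0,0,0]],[[0,0,0.18],[0,0,0]],[[0,0,0.2],[0,0,0]],[[0,0,0.2],[0,0,0]],[[0,0,0.2],[0,0,0]],[[0,0,0.2],[0,0,0]]]' | grep -E 'clock|pos|for|grip'
python3 - <<'E'
from h import *
print(totool([.4493,-.0068,.024]))
E
```

```text
clock: 30.4
position: [0.4483, -0.0069, 0.0601]
ft_force: [0.0, 0.6, -0.1]
grip_width: 0.349
grasp_force: 24.9
clock: 31.4
position: [0.4493, -0.0065, 0.0456]
ft_force: [1.7, 0.1, -0.2]
grip_width: 0.347
grasp_force: 24.9
[1.74476880e-04 3.54470337e-03 2.70303751e-01]
```

```bash
python3 -m inch '[[[0,0,0.05],[0,0,0]],[[0,0,0.1],[0,0,0]],[[0,0,0.15],[0,0,0]],[[0,0,0.2],[0,0,0]],[[0,0,0.24],[0,0,0]],[[0,0,0.26],[0,0,0]],[[0,0,0.27],[0,0,0]],[[0,0,0.27],[0,0,0]],[[0,0,0.27],[0,0,0]],[[0,0,0.27],[0,0,0]]]' | grep -E 'clock|pos|for|grip'
python3 -m inch '[[[0,0,0],[0,0,0]],[[0,0,0],[0,0,0]],[[0,0,0],[0,0,0]],[[0,0,0],[0,0,0]],[[0,0,-0.1],[0,0,0]],[[0,0,-0.3],[0,0,0]],[[0,0,-0.5],[0,0,0]],[[0,0,-0.7],[0,0,0]],[[0,0,-0.9],[0,0,0]],[[0,0,-1],[0,0,0]]]' 0.55 | grep -E 'clock|pos|for|grip'
python3 -m inch '[[[0,0,-0.2],[0,0,0]],[[0,-0.2,-0.4],[0,0,0]],[[0,-0.4,-0.6],[0,0,0]],[[0,-0.6,-0.8],[0,0,0]],[[0.2,-0.8,-1],[0,0,0]],[[0.4,-0.8,-1],[0,0,0]],[[0.5,-0.8,-1],[0,0,0]],[[0.5,-0.8,-1],[0,0,0]],[[0.5,-0.8,-1],[0,0,0]],[[0.5,-0.8,-1],[0,0,0]]]' | grep -E 'clock|pos|for|grip'
python3 - <<'E'
from h import *
look('wrist','w7'); 
print([proj('w7',q) for q in([.4515,-.0072,.057],[.4438,-.0767,.057],[.5134,-.0845,.057],[.598,.111,.109],[.593,.05,.072])])
E
```

```text
clock: 32.4
position: [0.4492, -0.0065, 0.024]
ft_force: [-1.3, 0.3, 0.6]
grip_width: 0.347
grasp_force: 25.2
clock: 33.4
position: [0.4499, -0.0065, 0.1057]
ft_force: [-0.1, 0.8, -0.1]
grip_width: 0.548
grasp_force: 0.0
clock: 34.4
position: [0.4884, 0.0572, 0.1836]
ft_force: [-0.4, 0.3, -0.1]
grip_width: 0.548
grasp_force: 0.0
[array([389.59661227, 229.24849392]), array([461.02236091, 236.58842301]), array([478.87395163, 164.45105353]), array([239.94299732,  48.79500498]), array([330.75358491,  65.19994524])]
```

View pics/w7.png

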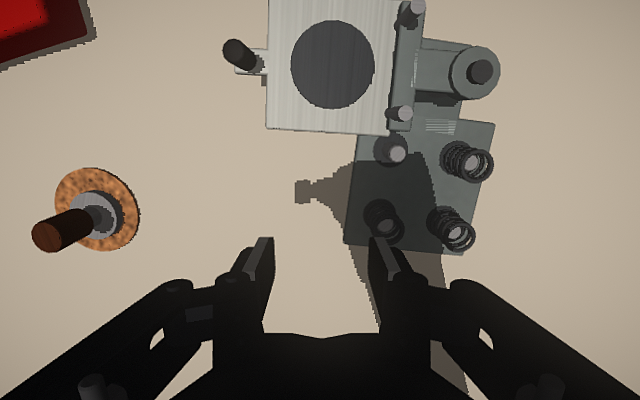

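```bash
python3 - <<'E'
from h import *
k=atz('w7',234,48,.109); b=atz('w7',332,64,.072); pv=np.array([.5868,-.0574]); hub=atz('w7',479,70,.1)
tt=atz('w7',47,236,.079); mt=atz('w7',97,208,.004)
print('knob',k,'boss',b,'hub',hub,'tamper',tt,'mat',mt)
for q,r in((k,.172),(b,.105)): d=q[:2]-pv; print(np.hypot(*d),np.arctan2(d[1],d[0]))
d=k[:2]-pv; a0=np.arctan2(d[1],d[0]); print(totool([k[0],k[1],.077]))
E
```

```text
knob [0.59854533 0.11492222 0.109     ] boss [0.59388316 0.04903909 0.072     ] hub [ 0.58713382 -0.05359048  0.1       ] tamper [0.45162032 0.30813576 0.079     ] mat [0.4554016  0.31257154 0.004     ]
0.17272202761020153 1.5027424625542787
0.10667450875274262 1.5043477074534668
[ 1.37600346 -0.72102267  1.33278219]
```

```bash
python3 -m inch '[[[0.2,-0.2,0],[0,0,0]],[[0.4,-0.4,0],[0,0,0]],[[0.6,-0.6,0],[0,0,0]],[[0.8,-0.72,0],[0,0,0]],[[1,-0.72,0],[0,0,0]],[[1,-0.72,0],[0,0,0]],[[1,-0.72,0],[0,0,0]],[[1,-0.72,0],[0,0,0]],[[1,-0.72,0],[0,0,0]],[[1,-0.72,0],[0,0,0]]]' 0.55 | grep -E 'clock|pos|for|grip'
python3 -m inch '[[[0.2,0,0],[0,0,0]],[[0.376,0,0],[0,0,0]],[[0.376,0,0.2],[0,0,0]],[[0.376,0,0.4],[0,0,0]],[[0.376,0,0.6],[0,0,0]],[[0.376,0,0.7],[0,0,0]],[[0.376,0,0.8],[0,0,0]],[[0.376,0,0.9],[0,0,0]],[[0.376,0,0.9],[0,0,0]],[[0.376,0,0.9],[0,0,0]]]' | grep -E 'clock|pos|for|grip'
python3 - <<'E'
from h import *
print(totool([.5985,.1149,.077]))
E
```

```text
clock: 35.45
position: [0.5688, 0.1149, 0.1842]
ft_force: [0.4, 0.1, -0.2]
grip_width: 0.552
grasp_force: 0.0
clock: 36.45
position: [0.5993, 0.1152, 0.1122]
ft_force: [-1.0, 0.4, -1.1]
grip_width: 0.549
grasp_force: 0.0
[-0.01065943  0.00410851  0.43967708]
```

```bash
python3 -m inch '[[[-0.01,0,0.1],[0,0,0]],[[-0.01,0,0.2],[0,0,0]],[[-0.01,0,0.3],[0,0,0]],[[-0.01,0,0.4],[0,0,0]],[[-0.01,0,0.44],[0,0,0]],[[-0.01,0,0.44],[0,0,0]],[[-0.01,0,0.44],[0,0,0]],[[-0.01,0,0.44],[0,0,0]],[[-0.01,0,0.44],[0,0,0]],[[-0.01,0,0.44],[0,0,0]]]' | grep -E 'clock|pos|for|grip'
python3 -m inch '[[[0,0,0],[0,0,0]],[[0,0,0],[0,0,0]],[[0,0,0],[0,0,0]],[[0,0,0],[0,0,0]],[[0,0,0],[0,0,0]],[[0,0,0],[0,0,0]],[[0,0,0],[0,0,0]],[[0,0,0],[0,0,0]],[[0,0,0],[0,0,0]],[[0,0,0],[0,0,0]]]' 0 20 | grep -E 'clock|pos|for|grip'
python3 - <<'E'
from h import *
p=manip.get_obs()['position'][:2]; pv=np.array([.5868,-.0574]); d=p-pv; r=np.hypot(*d); a0=np.arctan2(d[1],d[0]); print(r,a0)
a1=np.pi-.1106
prev=p
for j in range(4):
    a=a0+(a1-a0)*(j+np.arange(1,9)/8)/4; q=pv+.172*np.c_[np.cos(a),np.sin(a)]; s=(q-prev)/.08; print(np.c_[s[:,0],-s[:,1]].round(2).tolist()); prev=q[-1]
E
```

```text
clock: 37.45
position: [0.5986, 0.1152, 0.077]
ft_force: [0.2, -0.1, -1.2]
grip_width: 0.552
grasp_force: 0.0
clock: 38.45
position: [0.5984, 0.1156, 0.0769]
ft_force: [-0.2, 4.4, 2.4]
grip_width: 0.179
grasp_force: 22.1
0.17334966294323412 1.503561406609647
[[-0.1, 0.01], [-0.21, 0.01], [-0.31, 0.02], [-0.41, 0.03], [-0.51, 0.04], [-0.61, 0.06], [-0.71, 0.09], [-0.81, 0.12]]
[[-0.1, 0.03], [-0.19, 0.07], [-0.28, 0.12], [-0.38, 0.16], [-0.46, 0.22], [-0.55, 0.27], [-0.63, 0.33], [-0.71, 0.4]]
[[-0.08, 0.07], [-0.15, 0.14], [-0.22, 0.21], [-0.29, 0.29], [-0.35, 0.37], [-0.41, 0.46], [-0.46, 0.54], [-0.52, 0.63]]
[[-0.05, 0.09], [-0.09, 0.19], [-0.13, 0.28], [-0.16, 0.38], [-0.19, 0.48], [-0.21, 0.58], [-0.23, 0.68], [-0.24, 0.78]]
```

```bash
python3 -m inch '[[[-0.1,0.01,0],[0,0,0]],[[-0.21,0.01,0],[0,0,0]],[[-0.31,0.02,0],[0,0,0]],[[-0.41,0.03,0],[0,0,0]],[[-0.51,0.04,0],[0,0,0]],[[-0.61,0.06,0],[0,0,0]],[[-0.71,0.09,0],[0,0,0]],[[-0.81,0.12,0],[0,0,0]],[[-0.81,0.12,0],[0,0,0]],[[-0.81,0.12,0],[0,0,0]]]' | grep -E 'clock|pos|for|grip'
python3 -m inch '[[[-0.1,0.03,0],[0,0,0]],[[-0.19,0.07,0],[0,0,0]],[[-0.28,0.12,0],[0,0,0]],[[-0.38,0.16,0],[0,0,0]],[[-0.46,0.22,0],[0,0,0]],[[-0.55,0.27,0],[0,0,0]],[[-0.63,0.33,0],[0,0,0]],[[-0.71,0.4,0],[0,0,0]],[[-0.71,0.4,0],[0,0,0]],[[-0.71,0.4,0],[0,0,0]]]' | grep -E 'clock|pos|for|grip'

```

```text
clock: 39.45
position: [0.5327, 0.1077, 0.0768]
ft_force: [-2.2, 9.8, 1.4]
grip_width: 0.181
grasp_force: 22.2
clock: 40.45
position: [0.4731, 0.077, 0.0757]
ft_force: [-12.2, 16.9, 2.3]
grip_width: 0.181
grasp_force: 22.5
```

```bash
python3 - <<'E'
from h import *
from scipy.optimize import least_squares
P=np.array([[.5984,.1152],[.5327,.1077],[.4731,.077]])
for r0 in (.172,.174):
    s=least_squares(lambda q:np.hypot(*(P-q).T)-r0,[.587,-.056]); print(s.x,s.fun)
p=manip.get_obs(); pos=p['position']; print(pos,p['ft_force'],p['torque'],R.from_quat(p['ee_rot']).as_matrix().round(3))
pv=np.array([.5885,-.056]); d=pos[:2]-pv; print(np.hypot(*d),np.arctan2(d[1],d[0]))
E
```

```text
[ 0.58222833 -0.05637359] [ 0.00033404 -0.00061389  0.00032965]
[ 0.58284182 -0.05838283] [ 0.00027867 -0.00051309  0.00027501]
[0.47311733 0.07695974 0.07566414] [-12.21775914  16.86082282   2.28932497] [3.49055274 2.61960539 0.26999721] [[ 1.     0.004 -0.006]
 [ 0.004 -1.     0.003]
 [-0.006 -0.003 -1.   ]]
0.17604389320132918 2.2855347903683922
```

```bash
python3 - <<'E'
from h import *
pv=np.array([.5832,-.057]); prev=np.array([.4769,.0733]); a0=np.arctan2(.077+.057,.4731-.5832); a1=np.pi-.1106
for j in range(2):
    a=a0+(a1-a0)*(j+np.arange(1,9)/8)/2; q=pv+.1725*np.c_[np.cos(a),np.sin(a)]; s=(q-prev)/.08; print(np.c_[s[:,0],-s[:,1]].round(2).tolist()); prev=q[-1]
E
```

```text
[[-0.12, 0.03], [-0.19, 0.1], [-0.27, 0.18], [-0.33, 0.26], [-0.4, 0.34], [-0.46, 0.42], [-0.52, 0.51], [-0.57, 0.6]]
[[-0.05, 0.09], [-0.09, 0.19], [-0.13, 0.28], [-0.16, 0.38], [-0.19, 0.48], [-0.21, 0.58], [-0.23, 0.69], [-0.25, 0.79]]
```

```bash
python3 -m inch '[[[-0.12,0.03,0],[0,0,0]],[[-0.19,0.1,0],[0,0,0]],[[-0.27,0.18,0],[0,0,0]],[[-0.33,0.26,0],[0,0,0]],[[-0.4,0.34,0],[0,0,0]],[[-0.46,0.42,0],[0,0,0]],[[-0.52,0.51,0],[0,0,0]],[[-0.57,0.6,0],[0,0,0]],[[-0.57,0.6,0],[0,0,0]],[[-0.57,0.6,0],[0,0,0]]]' | grep -E 'clock|pos|for|grip'

```

```text
clock: 41.45
position: [0.4292, 0.0247, 0.0761]
ft_force: [-5.7, 4.3, 1.9]
grip_width: 0.178
grasp_force: 22.1
```

Forces are falling, so I continue the swing.

```bash
python3 -m inch '[[[-0.05,0.09,0],[0,0,0]],[[-0.09,0.19,0],[0,0,0]],[[-0.13,0.28,0],[0,0,0]],[[-0.16,0.38,0],[0,0,0]],[[-0.19,0.48,0],[0,0,0]],[[-0.2,0.58,0],[0,0,0]],[[-0.21,0.69,0],[0,0,0]],[[-0.22,0.79,0],[0,0,0]],[[-0.22,0.79,0],[0,0,0]],[[-0.22,0.79,0],[0,0,0]]]' | grep -E 'clock|pos|for|grip'

```

```text
clock: 42.45
position: [0.4123, -0.0371, 0.0762]
ft_force: [-7.5, 9.0, 3.3]
grip_width: 0.183
grasp_force: 22.3
```

```bash
python3 -m inch '[[[0,0.02,0],[0,0,0]],[[0,0.04,0],[0,0,0]],[[0,0.04,0],[0,0,0]],[[0,0.04,0],[0,0,0]],[[0,0.04,0],[0,0,0]],[[0,0.04,0],[0,0,0]],[[0,0.04,0],[0,0,0]],[[0,0.04,0],[0,0,0]],[[0,0.04,0],[0,0,0]],[[0,0.04,0],[0,0,0]]]' | grep -E 'clock|pos|for|grip'

```

```text
clock: 43.45
position: [0.4122, -0.0374, 0.076]
ft_force: [-8.2, 21.6, 2.3]
grip_width: 0.178
grasp_force: 22.8
```

```bash
python3 -m inch '[[[0,-0.04,0],[0,0,0]],[[0,-0.04,0],[0,0,0]],[[0,-0.04,0],[0,0,0]],[[0,-0.04,0],[0,0,0]],[[0,-0.04,-0.1],[0,0,0]],[[0,-0.04,-0.3],[0,0,0]],[[0,-0.04,-0.5],[0,0,0]],[[0,-0.04,-0.7],[0,0,0]],[[0,-0.04,-0.9],[0,0,0]],[[0,-0.04,-1],[0,0,0]]]' 0.5 | grep -E 'clock|pos|for|grip'
python3 -m inch '[[[0.1,-0.1,0],[0,0,0]],[[0.2,-0.2,0],[0,0,0]],[[0.3,-0.4,0],[0,0,0]],[[0.4,-0.6,-0.1],[0,0,0]],[[0.4,-0.8,-0.1],[0,0,0]],[[0.4,-1,-0.1],[0,0,0]],[[0.4,-1,-0.1],[0,0,0]],[[0.4,-1,-0.1],[0,0,0]],[[0.4,-1,-0.1],[0,0,0]],[[0.4,-1,-0.1],[0,0,0]]]' 0.75 | grep -E 'clock|pos|for|grip'
python3 - <<'E'
from h import *
look('wrist','w8'); 
print([proj('w8',q) for q in([.4823,-.0458,.072],[.4145,-.0383,.109],[.4516,.3081,.079],[.4554,.3126,.004])])
E
```

```text
clock: 44.45
position: [0.4144, -0.038, 0.1586]
ft_force: [0.2, 0.5, 0.9]
grip_width: 0.499
grasp_force: 0.0
clock: 45.45
position: [0.4457, 0.0416, 0.1645]
ft_force: [-0.1, 0.3, 0.2]
grip_width: 0.755
grasp_force: 0.0
[array([434.17113522, 155.95303737]), array([432.79346594, 257.4082343 ]), array([  0.37694113, 196.55186884]), array([ 63.46432131, 174.63703828])]
```

View pics/w8.png

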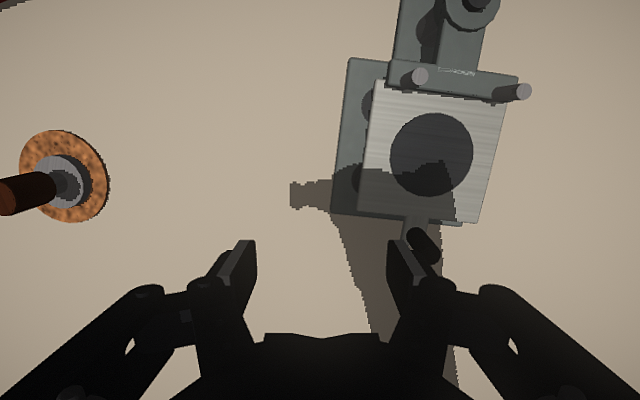

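```bash
for i in 1 2 ; do python3 -m inch '[[[0,-0.2,0],[0,0,0]],[[0,-0.4,0],[0,0,0]],[[0.0,-0.6,0],[0,0,0]],[[0,-0.8,0],[0,0,0]],[[0,-1,0],[0,0,0]],[[0,-1,0],[0,0,0]],[[0.0,-1,0],[0,0,0]],[[0,-1,0],[0,0,0]],[[0,-1,0],[0,0,0]],[[0,-1,0],[0,0,0]]]' 0.75 | grep -E 'clock|pos|for|grip'; done
python3 - <<'E'
from h import *
print('boss',atz('w8',431.5,155,.072)); look('wrist','w9'); 
print([proj('w9',q) for q in([.4516,.3081,.079],[.4554,.3126,.004])])
E
```

```text
clock: 46.5
position: [0.4457, 0.1217, 0.1648]
ft_force: [-0.5, -0.0, 0.2]
grip_width: 0.745
grasp_force: 0.0
clock: 47.5
position: [0.4457, 0.2017, 0.1648]
ft_force: [-0.2, 0.2, 0.3]
grip_width: 0.75
grasp_force: 0.0
boss [ 0.48302466 -0.04363427  0.072     ]
[array([185.16709355, 196.45889231]), array([211.90104692, 173.82424642])]
```

View pics/w9.png

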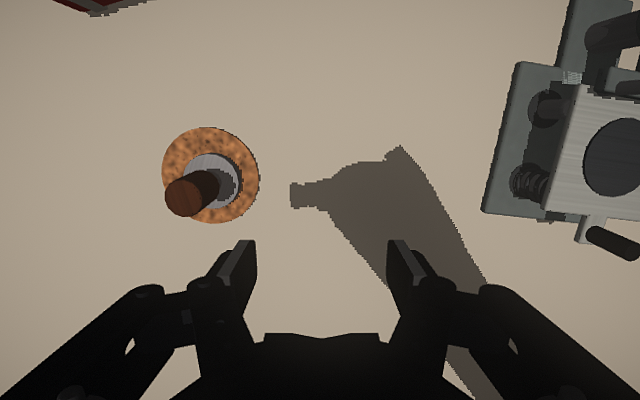

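```bash
python3 -m inch '[[[0.074,-0.2,0],[0,0,0]],[[0.074,-0.4,0],[0,0,0]],[[0.074,-0.6,0],[0,0,0]],[[0.074,-0.8,0],[0,0,0]],[[0.074,-1,0],[0,0,0]],[[0.074,-1,0],[0,0,0]],[[0.074,-1,0],[0,0,0]],[[0.074,-1,0],[0,0,0]],[[0.074,-1,0],[0,0,0]],[[0.074,-1,0],[0,0,0]]]' 0.8 | grep -E 'clock|pos|for|grip'
python3 -m inch '[[[0,-0.2,0],[0,0,0]],[[0,-0.33,0],[0,0,0]],[[0,-0.33,0.1],[0,0,0]],[[0,-0.33,0.3],[0,0,0]],[[0,-0.33,0.5],[0,0,0]],[[0,-0.33,0.7],[0,0,0]],[[0,-0.33,0.9],[0,0,0]],[[0,-0.33,1],[0,0,0]],[[0,-0.33,1],[0,0,0]],[[0,-0.33,1],[0,0,0]]]' | grep -E 'clock|pos|for|grip'
python3 - <<'E'
from h import *
print(totool([.4516,.3081,.041]))
E
```

```text
clock: 48.55
position: [0.4516, 0.2816, 0.1648]
ft_force: [-0.2, 0.3, 0.7]
grip_width: 0.799
grasp_force: 0.0
clock: 49.55
position: [0.4515, 0.3089, 0.0849]
ft_force: [0.1, 0.2, 1.2]
grip_width: 0.798
grasp_force: 0.0
[0.00058234 0.01029914 0.54936753]
```

```bash
python3 -m inch '[[[0,0.01,0.15],[0,0,0]],[[0,0.01,0.3],[0,0,0]],[[0,0.01,0.45],[0,0,0]],[[0,0.01,0.55],[0,0,0]],[[0,0.01,0.55],[0,0,0]],[[0,0.01,0.55],[0,0,0]],[[0,0.01,0.55],[0,0,0]],[[0,0.01,0.55],[0,0,0]],[[0,0.01,0.55],[0,0,0]],[[0,0.01,0.55],[0,0,0]]]' | grep -E 'clock|pos|for|grip'
python3 -m inch '[[[0,0,0],[0,0,0]],[[0,0,0],[0,0,0]],[[0,0,0],[0,0,0]],[[0,0,0],[0,0,0]],[[0,0,0],[0,0,0]],[[0,0,0],[0,0,0]],[[0,0,0],[0,0,0]],[[0,0,0],[0,0,0]],[[0,0,0],[0,0,0]],[[0,0,0],[0,0,0]]]' 0 80 | grep -E 'clock|pos|for|grip'
python3 -m inch '[[[0,0,-0.05],[0,0,0]],[[0,0,-0.15],[0,0,0]],[[0,0,-0.3],[0,0,0]],[[0,0,-0.45],[0,0,0]],[[0,0,-0.6],[0,0,0]],[[0,0,-0.75],[0,0,0]],[[0,0,-0.9],[0,0,0]],[[0,0,-1],[0,0,0]],[[0,0,-1],[0,0,0]],[[0,0,-1],[0,0,0]]]' | grep -E 'clock|pos|for|grip'

```

```text
clock: 50.55
position: [0.4516, 0.3079, 0.0409]
ft_force: [-0.6, 0.1, -0.4]
grip_width: 0.802
grasp_force: 0.0
clock: 51.55
position: [0.4516, 0.3083, 0.0411]
ft_force: [-0.1, 0.9, 5.8]
grip_width: 0.36
grasp_force: 78.8
clock: 52.55
position: [0.4514, 0.3077, 0.1206]
ft_force: [0.1, 0.1, -2.9]
grip_width: 0.355
grasp_force: 79.3
```

```bash
python3 -m inch '[[[0,0.1,-0.1],[0,0,0]],[[0,0.2,-0.2],[0,0,0]],[[0,0.35,-0.2],[0,0,0]],[[0,0.5,-0.2],[0,0,0]],[[0,0.65,-0.2],[0,0,0]],[[0,0.8,-0.2],[0,0,0]],[[0,0.95,-0.2],[0,0,0]],[[0,1,-0.2],[0,0,0]],[[0,1,-0.2],[0,0,0]],[[0,1,-0.2],[0,0,0]]]' | grep -E 'clock|pos|for|grip'
for i in 1 2 3; do python3 -m inch '[[[0.01,0.1,0],[0,0,0]],[[0.03,0.25,0],[0,0,0]],[[0.05,0.4,0],[0,0,0]],[[0.08,0.55,0],[0,0,0]],[[0.1,0.7,0],[0,0,0]],[[0.12,0.85,0],[0,0,0]],[[0.13,0.95,0],[0,0,0]],[[0.13,1,0],[0,0,0]],[[0.13,1,0],[0,0,0]],[[0.13,1,0],[0,0,0]]]' | grep -E 'clock|pos|for|grip'; done
python3 - <<'E'
from h import *
o=look('wrist','w10'); p=o['position']
print(totool([.4825,-.0445,.112]),proj('w10',[.4825,-.0445,.072]),proj('w10',p+[0,0,.038]),R.from_quat(o['ee_rot']).as_matrix().round(4)[2])
E
```

```text
clock: 53.55
position: [0.4514, 0.2283, 0.1368]
ft_force: [-0.3, 0.1, -2.9]
grip_width: 0.355
grasp_force: 79.5
clock: 54.55
position: [0.4618, 0.1483, 0.1368]
ft_force: [-0.3, 0.3, -3.5]
grip_width: 0.357
grasp_force: 79.6
clock: 55.55
position: [0.4723, 0.0684, 0.1368]
ft_force: [-0.4, 0.3, -3.3]
grip_width: 0.352
grasp_force: 79.6
clock: 56.55
position: [0.4828, -0.0116, 0.1368]
ft_force: [1.0, -0.6, -3.1]
grip_width: 0.355
grasp_force: 79.6
[-0.00429415  0.41248746  0.3096093 ] [367.419871   212.55494445] [321.35223348 292.90349079] [ 1.e-04 -2.e-04 -1.e+00]
```

View pics/w10.png

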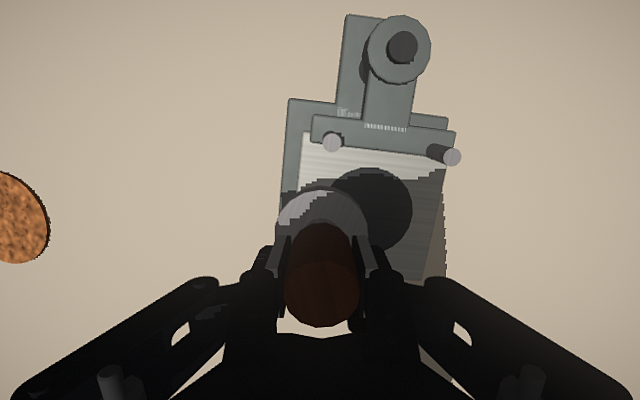

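```bash
python3 -m inch '[[[0,0.1,0],[0,0,0]],[[0,0.2,0],[0,0,0]],[[0,0.3,0],[0,0,0]],[[-0.004,0.41,0],[0,0,0]],[[-0.004,0.41,0.06],[0,0,0]],[[-0.004,0.41,0.12],[0,0,0]],[[-0.004,0.41,0.18],[0,0,0]],[[-0.004,0.41,0.24],[0,0,0]],[[-0.004,0.41,0.29],[0,0,0]],[[-0.004,0.41,0.29],[0,0,0]]]' | grep -E 'clock|pos|for|grip'
python3 -m inch '[[[0,0,0.02],[0,0,0]],[[0,0,0.04],[0,0,0]],[[0,0,0.06],[0,0,0]],[[0,0,0.08],[0,0,0]],[[0,0,0.1],[0,0,0]],[[0,0,0.12],[0,0,0]],[[0,0,0.13],[0,0,0]],[[0,0,0.13],[0,0,0]],[[0,0,0.13],[0,0,0]],[[0,0,0.13],[0,0,0]]]' | grep -E 'clock|pos|for|grip'
python3 -m inch '[[[0,0,0.015],[0,0,0]],[[0,0,0.03],[0,0,0]],[[0,0,0.045],[0,0,0]],[[0,0,0.06],[0,0,0]],[[0,0,0.075],[0,0,0]],[[0,0,0.08],[0,0,0]],[[0,0,0.08],[0,0,0]],[[0,0,0.08],[0,0,0]],[[0,0,0.08],[0,0,0]],[[0,0,0.08],[0,0,0]]]' | grep -E 'clock|pos|for|grip'

```

```text
clock: 57.6
position: [0.4821, -0.0446, 0.1129]
ft_force: [0.2, -0.2, -3.8]
grip_width: 0.356
grasp_force: 79.6
clock: 58.6
position: [0.4826, -0.0449, 0.1033]
ft_force: [-0.2, -1.1, 1.5]
grip_width: 0.357
grasp_force: 79.6
clock: 59.6
position: [0.4827, -0.0449, 0.0971]
ft_force: [-2.0, -0.1, 7.8]
grip_width: 0.357
grasp_force: 80.2
```

```bash
python3 -m inch '[[[0,0,0.01],[0,0,0]],[[0,0,0.02],[0,0,0]],[[0,0,0.03],[0,0,0]],[[0,0,0.04],[0,0,0]],[[0,0,0.05],[0,0,0]],[[0,0,0.05],[0,0,0]],[[0,0,0.05],[0,0,0]],[[0,0,0.05],[0,0,0]],[[0,0,0.05],[0,0,0]],[[0,0,0.05],[0,0,0]]]' | grep -E 'clock|pos|for|grip'
python3 -m inch '[[[0,0,0.01],[0,0,0]],[[0,0,0.02],[0,0,0]],[[0,0,0.03],[0,0,0]],[[0,0,0.03],[0,0,0]],[[0,0,0.03],[0,0,0]],[[0,0,0.03],[0,0,0]],[[0,0,0.03],[0,0,0]],[[0,0,0.03],[0,0,0]],[[0,0,0.03],[0,0,0]],[[0,0,0.03],[0,0,0]]]' | grep -E 'clock|pos|for|grip'

```

```text
clock: 60.6
position: [0.4828, -0.0449, 0.0939]
ft_force: [-7.5, 0.7, 19.0]
grip_width: 0.357
grasp_force: 81.9
clock: 61.6
position: [0.483, -0.0449, 0.0936]
ft_force: [-19.4, 2.2, 47.1]
grip_width: 0.354
grasp_force: 84.5
```

```bash
python3 -m inch '[[[0,0,-0.015],[0,0,0]],[[0,0,-0.02],[0,0,0]],[[0,0,-0.02],[0,0,0]],[[0,0,-0.02],[0,0,0]],[[0,0,-0.02],[0,0,0]],[[0,0,-0.02],[0,0,0]],[[0,0,-0.02],[0,0,0]],[[0,0,-0.02],[0,0,0]],[[0,0,-0.02],[0,0,0]],[[0,0,-0.02],[0,0,0]]]' | grep -E 'clock|pos|for|grip'
python3 - <<'E'
from h import *
print(R.from_quat(manip.get_obs()['ee_rot']).as_matrix().round(4)[2])
E
python3 -m inch '[[[0,0,0],[0,0,0]],[[0,0,0],[0,0,0]],[[0,0,0],[0,0,0]],[[0,0,0],[0,0,0]],[[0,0,0],[0,0,0]],[[0,0,0],[0,0,0]],[[0,0,0],[0,0,0]],[[0,0,0],[0,0,0]],[[0,0,0],[0,0,0]],[[0,0,0],[0,0,0]]]' | grep -E 'clock|pos|for|grip'
python3 -m inch '[[[0,0,-0.02],[0,0,0]],[[0,0,-0.05],[0,0,0]],[[0,0,-0.08],[0,0,0]],[[0,0,-0.12],[0,0,0]],[[0,0,-0.18],[0,0,0]],[[0,0,-0.24],[0,0,0]],[[0,0,-0.32],[0,0,0]],[[0,0,-0.42],[0,0,0]],[[0,0,-0.5],[0,0,0]],[[0,0,-0.55],[0,0,0]]]' | grep -E 'clock|pos|for|grip'

```

```text
clock: 62.6
position: [0.4829, -0.0448, 0.0938]
ft_force: [-11.5, 2.3, 28.2]
grip_width: 0.358
grasp_force: 82.7
[ 5.e-04  1.e-03 -1.e+00]
clock: 63.6
position: [0.4828, -0.0449, 0.0938]
ft_force: [-12.3, 0.8, 27.8]
grip_width: 0.357
grasp_force: 82.7
clock: 64.6
position: [0.4827, -0.0449, 0.1367]
ft_force: [-0.7, -0.5, -3.1]
grip_width: 0.356
grasp_force: 79.8
```

```bash
for i in 1 2 3 4; do python3 -m inch '[[[-0.01,-0.1,0],[0,0,0]],[[-0.02,-0.25,0],[0,0,0]],[[-0.03,-0.4,0],[0,0,0]],[[-0.05,-0.55,0],[0,0,0]],[[-0.07,-0.7,0],[0,0,0]],[[-0.08,-0.85,0],[0,0,0]],[[-0.08,-0.95,0],[0,0,0]],[[-0.08,-1,0],[0,0,0]],[[-0.08,-1,0],[0,0,0]],[[-0.08,-1,0],[0,0,0]]]' | grep -E 'clock|pos|for'; done
python3 - <<'E'
from h import *
print(totool([.4545,.311,.0415]))
E
```

```text
clock: 65.6
position: [0.4761, 0.0346, 0.1359]
ft_force: [0.2, -1.1, -2.8]
grasp_force: 79.8
clock: 66.6
position: [0.4697, 0.1146, 0.1358]
ft_force: [0.5, 0.9, -3.1]
grasp_force: 79.8
clock: 67.6
position: [0.4633, 0.1947, 0.1358]
ft_force: [0.5, 0.3, -3.3]
grasp_force: 79.7
clock: 68.6
position: [0.4568, 0.2746, 0.1358]
ft_force: [-0.4, -0.4, -3.8]
grasp_force: 79.7
[-0.02911237 -0.45519215  1.17847229]
```

```bash
python3 -m inch '[[[-0.01,-0.15,0],[0,0,0]],[[-0.03,-0.3,0],[0,0,0]],[[-0.03,-0.455,0],[0,0,0]],[[-0.03,-0.455,0.15],[0,0,0]],[[-0.03,-0.455,0.3],[0,0,0]],[[-0.03,-0.455,0.45],[0,0,0]],[[-0.03,-0.455,0.6],[0,0,0]],[[-0.03,-0.455,0.75],[0,0,0]],[[-0.03,-0.455,0.9],[0,0,0]],[[-0.03,-0.455,0.95],[0,0,0]]]' | grep -E 'clock|pos|for'
python3 -m inch '[[[0,0,0.05],[0,0,0]],[[0,0,0.1],[0,0,0]],[[0,0,0.15],[0,0,0]],[[0,0,0.19],[0,0,0]],[[0,0,0.22],[0,0,0]],[[0,0,0.23],[0,0,0]],[[0,0,0.23],[0,0,0]],[[0,0,0.23],[0,0,0]],[[0,0,0.23],[0,0,0]],[[0,0,0.23],[0,0,0]]]' | grep -E 'clock|pos|for'
```

```text
clock: 69.6
position: [0.4538, 0.3108, 0.0582]
ft_force: [-0.5, 0.0, -2.9]
grasp_force: 79.8
clock: 70.6
position: [0.4544, 0.3115, 0.0416]
ft_force: [1.1, -0.1, -2.7]
grasp_force: 79.8
```

```bash
python3 -m inch '[[[0,0,0.002],[0,0,0]],[[0,0,0.004],[0,0,0]],[[0,0,0.006],[0,0,0]],[[0,0,0.008],[0,0,0]],[[0,0,0.01],[0,0,0]],[[0,0,0.01],[0,0,0]],[[0,0,0.01],[0,0,0]],[[0,0,0.01],[0,0,0]],[[0,0,0.01],[0,0,0]],[[0,0,0.01],[0,0,0]]]' | grep -E 'clock|pos|for'
```

```text
clock: 71.6
position: [0.4544, 0.3115, 0.0411]
ft_force: [-2.1, -2.2, 5.8]
grasp_force: 80.5
```

On the mat. I release and rise, then check with the wrist, scene and side cameras.

```bash
python3 -m inch '[[[0,0,0],[0,0,0]],[[0,0,0],[0,0,0]],[[0,0,0],[0,0,0]],[[0,0,0],[0,0,0]],[[0,0,0],[0,0,0]],[[0,0,0],[0,0,0]],[[0,0,-0.1],[0,0,0]],[[0,0,-0.3],[0,0,0]],[[0,0,-0.5],[0,0,0]],[[0,0,-0.6],[0,0,0]]]' 0.8 | grep -E 'clock|pos|for|grip'
python3 -m inch '[[[0,0,-0.2],[0,0,0]],[[0,0,-0.4],[0,0,0]],[[0,0,-0.6],[0,0,0]],[[0,0,-0.8],[0,0,0]],[[0,0,-1],[0,0,0]],[[0,0.2,-1],[0,0,0]],[[0,0.4,-1],[0,0,0]],[[0,0.6,-1],[0,0,0]],[[0,0.8,-1],[0,0,0]],[[0,1,-1],[0,0,0]]]' | grep -E 'clock|pos|for|grip'
python3 - <<'E'
from h import *
look('wrist','w11'); look('side','side1'); look('scene','scene1')
w=cv2.imread('pics/w11.png'); s=cv2.imread('pics/side1.png'); c=cv2.imread('pics/scene1.png')
b=lambda i:np.clip(i.astype(float)*1.6+10,0,255).astype('uint8')
top=cv2.resize(w[60:310,:],(800,312)); z=lambda i,x,y:cv2.resize(b(i)[y:y+100,x:x+140],(400,286),interpolation=cv2.INTER_CUBIC)
cv2.imwrite('pics/fin.png',np.vstack([b(top),np.hstack([z(s,240,150),z(c,230,130)])]))
print([proj('w11',q) for q in([.4544,.3115,.079],[.4554,.3126,.004],[.4825,-.0445,.072])])
E
```

```text
clock: 72.6
position: [0.4551, 0.3122, 0.0914]
ft_force: [0.9, 0.2, 0.8]
grip_width: 0.797
grasp_force: 0.0
clock: 73.6
position: [0.4543, 0.2309, 0.1695]
ft_force: [0.7, 0.0, 0.4]
grip_width: 0.8
grasp_force: 0.0
[array([220.30321403, 201.91608039]), array([242.21993932, 181.07515593]), array([644.69921952, 168.42030577])]
```

View pics/fin.png

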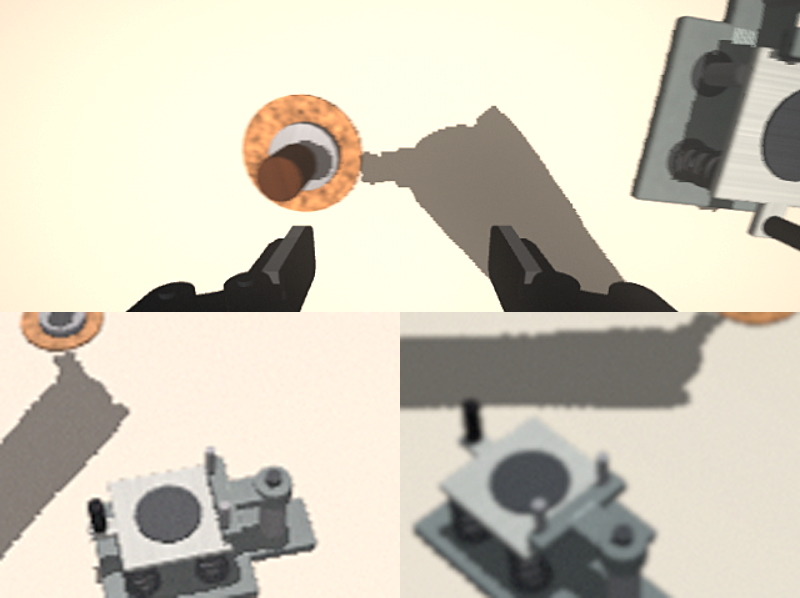

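The tamper stands upright on its mat (top at about (280,180) in the composite, centred within a few mm). The head is in, the plate is up and the springs are on their rods.

```bash
python3 -c "
from workcell import manip
print(manip.hand_in())"
```

```text
the job is handed in; nothing more can be done
None
```

The job is handed in, but no verdict came back: all three springs present are on rods, the head is in, the plate was pressed to its stop (about 50 N at most) and has risen, and the tamper stands on its mat.

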